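# Clamp a workpiece under a screw hold-down

## Robot

A 6-joint arm with a two-finger parallel gripper is mounted at the origin on the work surface. World frame = base frame: x ahead of the robot, y to its left, z up, the work surface at z = 0. Lengths are in m, angles in rad, forces in N, time in s.
With the tool pointing down it reaches from about 0.35 to 0.975 m from the base axis. Payload 4.9 kg.
Tool frame: the origin (TCP) lies on the centre line of the jaws, within the pads' length; the fingertips stand 22 mm ahead of it and the grasp point (between the pads) lies 3 mm ahead of it; z points along the fingers, y is the direction in which the jaws open and shut (so a half turn about z gives the same grasp; the last joint's range is limited). The gripper opens to 85 mm and grips with 20 to 120 N. Pads are 22 mm wide; open, the fingers measure 114 mm over their backs; the gripper's body (76 mm by 85 mm) begins 54 mm behind the grasp point. The pads swing forward as they close: fully open they stand 13 mm farther back than shut.
Start: joints at [-1.339, 0.053, 1.613, -0, 1.476, -0.119], TCP at [0.215, -0.587, 0.253] pointing down, gripper open.
Joint ranges: [-3.01, 3.01], [-1.01, 2.22], [0.06, 2.58], [-1.02, 4.17], [0.09, 2.62], [-3.14, 3.14]. Speed limits (rad/s): [2.57, 2.57, 3.14, 3.14, 3.14, 3.14].

## Interface

Orientations are given as [roll, pitch, yaw] about the fixed x, y, z axes, in that order (R = Rz(yaw) Ry(pitch) Rx(roll)).
In Python, from workcell import sensors, optics, hand_in gives the robot as it stands. The module is installed in compiled form; this text tells all that it offers.
- The arm moves only by the tool step_arm, never from a script. Its argument "commands" is one flat list of numbers, 7 for each row, row after row: the closure, from -1 (fully open) to 1 (shut), so that 0 is half open, then the shift along the tool's x, y, z in mm, then the turn, a rotation vector about the tool's x, y, z in rad. In form: [grip, x, y, z, ax, ay, az, grip, x, y, z, ax, ay, az, ...]. A call has 1 to 8 rows; each row shifts and turns the commanded pose from where the row before left it, along the tool's axes as they then stand; what a row does not reach is not made up. A row lasts 1/10 s, in which the tool goes at most 50 mm and 8.59 degrees, less where a joint would pass 70% of its speed; a pose out of reach is approached as far as the arm can. A call with a gripper value outside its range is refused whole. The fingers move at their own pace and stop on an object; the grip force is fixed at half the most. Time passes only in rows, so rows that do not move let the fingers close. It gives the time, the measured TCP pose, the force and the opening at its end, in the units of the state.
- sensors.get_state(): the state, without advancing time (a new reading comes with each control period).
- optics.snapshot(name): name is "scene" or "top" or "wrist"; returns (picture, depth): 420x560x3 uint8, blue, green, red; 420x560 float32, m along the optical axis (not along the pixel's ray), 0 where there is no reading.
- optics.camera_params(name): a dict with "camera_matrix" (3x3 intrinsics, pixels), "k1" (the pictures are not rectified: a ray, as slopes to the right and down, at radius r is drawn at 1 + k1 r^2 times it, then the intrinsics apply), "rvec" (rotation vector, rad) and "tvec" (3), from world to camera coordinates, as OpenCV has them. Camera axes: x right, y down, z forward; pixel columns grow to the right and rows downward; lengths in m; the calibration is good to about 2 mm. A picture is of the moment at which its call begins: read the wrist's pose just before it. camera_params takes no time and is no camera call; for the wrist camera it gives the pose at the moment of the call.
- hand_in(): hands the job in, once; it reports no verdict.
The state is a dict: "clock": time; "joints": joint angles; "joint_velocities": joint speeds; "effort": joint torques, N m; "tool_pos": TCP position; "eef_rot": TCP orientation; "force": force on the tool from outside, world axes, zero at the start; "moment": the same for the moment, N m; "gripper_width": finger opening in m.
Only numpy, scipy, OpenCV 4.12 (cv2) and the standard library are available. Lean on these libraries where they do the work, as an engineer would, in place of code of your own. Each camera call takes 0.05 s, during which the arm holds its last target. There are 200 camera calls.

## Task

Push the loose wooden board along its channel until its far end is fully home against the end stop, and only then screw the red knob of the hold-down clamp clockwise until the rubber pad holds the board firmly but gently: about 15 N on the board (8 N is enough, 25 N must never be exceeded). The knob sinks as it turns, so go down with it and do not force the springy clamp arm up or down; finally let go, and leave the glue bottle, the hammer and the offcut where they are.

Things in the scene. Friction and masses are not known exactly. Their poses are not given: they have to be found in the camera images.
- fixture: Fixed hold-down fixture: plywood bed 16 mm thick. Origin on the bench; +x runs along the channel to the end stop, z up. Bed: x -175 to 95, y -65 to 65 mm. Channel between dark rails: inner faces y = +-28, x -165 to 70, 12 mm above bed. Blue post at x 35, y 47 to 77, up to z 89; blue arm (x 18 to 52, y -17 to 77, z 89 to 109 mm) carries the vertical screw at x 35, y 0.
- stop_face (a point): Point on the face of the dark wooden end stop that the board must touch: fixture x 70, y 0, 28 mm above the bench (the stop's top is 40 mm above the bench). Axes as the fixture's.
- board: Loose wooden board 140 mm long (its x), 50 wide, 28 thick, about 0.15 kg, lying in the channel (underside 16 mm, top 44 mm above the bench). Origin at the centre of its underside. Its +x end goes against the stop; home is with its centre 70 mm short of the stop face.
- board_center (a point): Centre of the board, 14 mm above its underside; axes as the board's.
- spindle: Steel screw with a 30 mm rubber pad below. Moves vertically without turning: 4.0 mm down per radian of clockwise knob turn, self-locking. Origin on the axis at the knob's underside. The pad's face lies 82 to 88 mm below it: its extension is random and unmeasured, so the touch must be felt. Turning takes about 0.16 N m, plus 0.004 N m per N on the pad.
- knob_grip (a point): Grip point of the red bar knob, on the screw axis, 20 mm above the spindle's origin. Bar 46 mm long along this point's x, 14 mm thick along its y (pinch it there from above), from 18 mm below to 16 mm above this point. Clockwise from above lowers it (yaw falls). Its start angle varies; the pad meets the board after 0.4 to 2.7 rad, and at least 5 rad is left.
- jib_tip (a point): Top of the springy clamp arm on the screw axis, 109 mm above the bench. The arm gives 12 N per mm vertically, whether the board or a hand on the knob loads it; never bend it over 3 mm. A hand going down exactly with the screw feels the pad's load as an upward push; on letting go the arm takes it over. Board and pad hardly give.
- glue: White glue bottle, 56 mm diameter, 140 mm high, standing on the bench beside the fixture. Leave alone. Origin under its centre.
- hammer: Small hammer lying on the bench beside the fixture's post. Leave alone.
- offcut: Pale wooden offcut 70 x 45 x 30 mm on the bench beyond the end stop. Leave alone. Origin under its centre.
Mind the look-alikes: they are no part of the job. Of the things shaped like the board, the wooden one is meant.

How it is judged:
On the way, in this order (a step that is already met when the one before it is completed fails the run):
1. the board is home against the end stop, not yet clamped (x of board_center in the frame of stop_face above -0.0725 m and contact force between spindle and board below 1 N), for 0.2 s.
2. the pad presses on the board with 8 to 25 N (contact force between spindle and board between 8 and 25 N), for 0.2 s.
At the end, for the whole second after the job is handed in: The board lies flat in the channel, its far end within 2.5 mm of the end stop, pressed by the pad with 8 to 25 N; everything at rest and released (all of step 2 and x of board_center in the frame of stop_face between -0.0725 and -0.067 m and angle between the z axis of board and the z axis of fixture, either way round below 0.03 rad and linear speed of each of board, spindle below 0.01 m/s); the robot touches nothing.
It fails at once if the pad presses on the board with more than 25 N (contact force between spindle and board above 25 N).
It fails at once if the springy clamp arm is bent by more than 3 mm (distance of jib_tip from where it was at the start of the episode above 0.003 m).
It fails at once if the glue bottle is shifted by more than 2 cm (distance of glue from where it was at the start of the episode above 0.02 m).
It fails at once if the hammer is shifted by more than 2 cm (distance of hammer from where it was at the start of the episode above 0.02 m).
It fails at once if the offcut is shifted by more than 2 cm (distance of offcut from where it was at the start of the episode above 0.02 m).
It also fails if it takes over 61 s, if anything falls off the work surface, if the arm or the gripper's body presses on something with over 40 N, if the wrist force passes 120 N, or if a joint passes its speed limit or range.

## Working session

There is one attempt and no reset: what is moved stays moved. The work goes in short steps, Python scripts to look and compute and a tool call to move; the robot and the scene stay as the last step left them, time stands still between calls to the robot, and variables do not carry over. Pictures are saved under pics/ and viewed, about 8 in all and at most 12, crops included, and the job is handed in when it is done.

Besides the shell and the picture viewer there is one more tool, called after "Request:" as a command line: name --argument value ..., lists and objects as JSON in quotes. step_arm: Moves the arm, as the interface text tells. Its arguments: {"type":"object","properties":{"commands":{"type":"array","items":{"type":"number"}}},"required":["commands"]}

```bash
mkdir -p pics; cat > h.py <<'E'
import numpy as np, cv2
from workcell import sensors, optics
def snap(name,tag):
    P=optics.camera_params(name); im,d=optics.snapshot(name)
    np.savez(f'{tag}.npz',im=im,d=d,**{k:np.array(v) for k,v in P.items()})
    cv2.imwrite(f'pics/{tag}.png',im); return im,d,P
def load(tag):
    z=np.load(f'{tag}.npz'); return z['im'],z['d'],z
def rays(P,uv):
    K=np.array(P['camera_matrix']); k1=float(P['k1'])
    uv=np.atleast_2d(np.float64(uv)); 
    n=cv2.undistortPoints(uv[:,None],K,np.array([k1,0,0,0,0.]))[:,0]
    R=cv2.Rodrigues(np.float64(P['rvec']))[0]; t=np.float64(P['tvec']).ravel()
    return n,R,t
def onplane(P,uv,z):
    n,R,t=rays(P,uv); C=-R.T@t; D=np.c_[n,np.ones(len(n))]@R
    s=(z-C[2])/D[:,2]; return C+s[:,None]*D
def pts(P,uv,d):
    n,R,t=rays(P,uv); uv=np.atleast_2d(uv).astype(int)
    q=d[uv[:,1],uv[:,0]][:,None]; return (np.c_[n,np.ones(len(n))]*q-t)@R
def proj(P,X):
    return cv2.projectPoints(np.float64(X),np.float64(P['rvec']),np.float64(P['tvec']),np.array(P['camera_matrix']),np.array([float(P['k1']),0,0,0,0]))[0][:,0]
E
python3 - <<'E'
from h import *
print(sensors.get_state())
a=snap('scene','s0');b=snap('top','t0')
print(b[2])
E
```

```text
{'clock': 0.0, 'joints': array([-1.33899310e+00,  5.33634200e-02,  1.61428956e+00, -2.24442167e-05,
        1.47602476e+00, -1.18999661e-01]), 'joint_velocities': array([-0.00012028,  0.00011774, -0.00073474, -0.00137975, -0.0003167 ,
       -0.00139226]), 'effort': array([-8.44649130e-04, -3.93682659e+01, -3.70179677e+01, -1.46941870e-04,
        7.22139506e-03, -8.47683577e-07]), 'tool_pos': array([ 0.21464266, -0.58636582,  0.25206157]), 'eef_rot': array([-3.13951966e+00, -2.25357689e-04,  3.50804798e-01]), 'force': array([ 0.80024157,  0.56875755, -0.25871154]), 'moment': array([-0.03291456,  0.05460434,  0.00898481]), 'gripper_width': 0.08561976680834872}
{'camera_matrix': array([[496.79670307,   0.        , 277.77520006],
       [  0.        , 496.79670307, 211.91847727],
       [  0.        ,   0.        ,   1.        ]]), 'k1': 0.019011266798827718, 'rvec': array([ 2.16931737, -2.10636042,  0.18302511]), 'tvec': array([-0.07900249,  0.58083451,  1.35399889])}
```

View pics/s0.png

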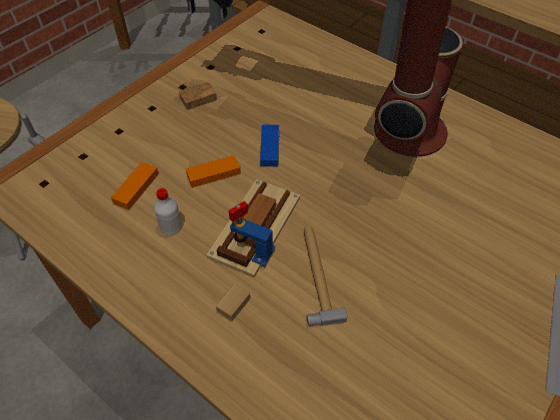

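View pics/t0.png

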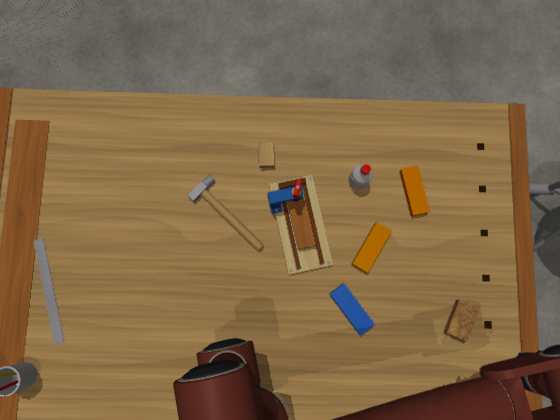

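The scene view shows the fixture at (255,225), the hammer at (320,290), the glue at (168,213) and the offcut at (233,302). In the top view the fixture is at (300,225) and the red knob at (298,190).

Candidates for the board (top view): wooden one in the channel (300,225), orange (372,248) and (414,190), blue (352,308), mottled brown block (462,320). I choose the wooden one in the channel. The glue's red cap (365,169) could be mistaken for the knob. The next picture is a close crop to check.

```bash
python3 - <<'E'
from h import *
im,d,P=load('t0')
c=im[165:285,250:350]; cv2.imwrite('pics/t0c.png',cv2.resize(c,None,fx=5,fy=5,interpolation=cv2.INTER_CUBIC))
E
```

```text
(no output)
```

View pics/t0c.png

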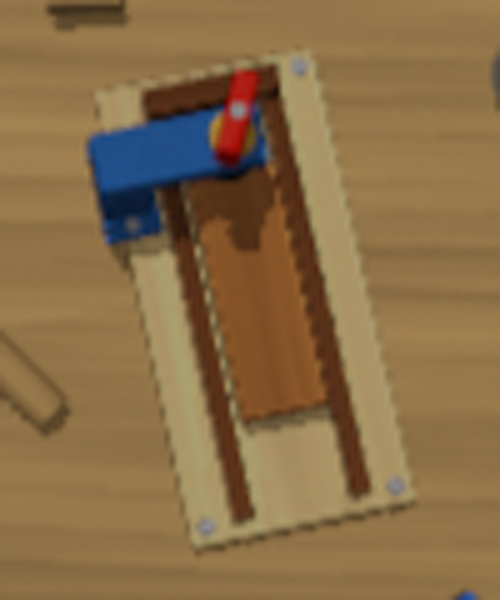

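The crop shows the wooden board in the channel, its near end at about (285,412) in the crop, and the knob bar running from (245,75) to (228,158). The bed corners are at (97,92), (308,50), (412,500) and (195,548).

```bash
python3 - <<'E'
from h import *
im,d,P=load('t0')
cr=np.array([[97,92],[308,50],[412,500],[195,548]])/5+[250,165]-.4
W=onplane(P,cr,.016)
F=np.array([[95,65],[95,-65],[-175,-65],[-175,65]])/1000
# 2D rigid fit
Wc,Fc=W[:,:2].mean(0),F.mean(0); H=(F-Fc).T@(W[:,:2]-Wc); yaw=np.arctan2(H[0,1]-H[1,0],H[0,0]+H[1,1])
R=np.array([[np.cos(yaw),-np.sin(yaw)],[np.sin(yaw),np.cos(yaw)]]); t=Wc-R@Fc
print('W',W.round(4),'fix',t,yaw,'res',((F@R.T+t-W[:,:2])*1000).round(1))
f=lambda w:(w[:,:2]-t)@R
be=onplane(P,np.array([[245,418],[325,400]])/5+[250,165]-.4,.044); print('board near end fix',f(be))
kn=onplane(P,np.array([[245,72],[228,160],[238,110]])/5+[250,165]-.4,.23); 
print('screw axis',R@[.035,0]+t)
# knob height by depth
hsv=cv2.cvtColor(im,cv2.COLOR_BGR2HSV); m=((hsv[...,0]<6)|(hsv[...,0]>174))&(hsv[...,1]>180)&(hsv[...,2]>90)
m[:, :285]=0;m[:,315:]=0;m[:170]=0;m[205:]=0
v,u=np.nonzero(m);X=pts(P,np.c_[u,v],d); print(len(X),np.percentile(X[:,2],[5,50,95]))
T=X[X[:,2]>np.percentile(X[:,2],60)-.004]; r=cv2.minAreaRect((T[:,:2]*1000).astype(np.float32)); print(r, f(T[:,:2].mean(0)[None]),T[:,:2].mean(0))
C=np.cov(T[:,:2].T); w,V=np.linalg.eigh(C); print('bar yaw',np.arctan2(V[1,1],V[0,1]))
for n,uv in dict(glue=(360,180),hammerhead=(201,189),off=(266,155),glcap=(365,169)).items(): print(n,pts(P,[uv],d).round(3))
np.savez('fix.npz',R=R,t=t,yaw=yaw)
E
```

```text
W [[ 0.673  -0.0339  0.016 ]
 [ 0.7019 -0.1566  0.016 ]
 [ 0.4413 -0.2203  0.016 ]
 [ 0.4107 -0.0977  0.016 ]] fix [ 0.5955734  -0.11765629] 0.23903003134256792 res [[-0.5  1.9]
 [ 1.4 -1.8]
 [-0.4 -2. ]
 [-0.5  1.8]]
board near end fix [[-0.11113427  0.02149267]
 [-0.11058986 -0.02455122]]
screw axis [ 0.62957829 -0.10936967]
69 [0.1641667  0.17065045 0.17415437]
((630.4246826171875, -109.44595336914062), (12.688694953918457, 43.026939392089844), 79.0295181274414) [[ 0.03631509 -0.00093844]] [ 0.63107817 -0.10997007]
bar yaw 2.969950388691122
glue [[ 0.671 -0.286  0.097]]
hammerhead [[0.646 0.161 0.03 ]]
off [[ 0.753 -0.023  0.03 ]]
glcap [[ 0.691 -0.292  0.139]]
```

```bash
cat >> h.py <<'E'
def delta(xyz,yaw=None):
    s=sensors.get_state(); p=s['tool_pos']; r=s['eef_rot']
    R=cv2.Rodrigues(np.array([0,0,r[2]]))[0]@cv2.Rodrigues(np.array([0,r[1],0]))[0]@cv2.Rodrigues(np.array([r[0],0,0]))[0]
    print('pos',p.round(4),'rpy',r.round(4),'F',s['force'].round(2),'M',s['moment'].round(3),'w',round(s['gripper_width'],4),'t',round(s['clock'],2),'q',s['joints'].round(2))
    print('tool delta mm',(R.T@(np.array(xyz)-p)*1000).round(1), '' if yaw is None else ('az',round(-(yaw-r[2]),3)))
def fx(x,y=0):
    z=np.load('fix.npz'); return z['R']@[x,y]+z['t']
E
python3 - <<'E'
from h import *
delta([*fx(-.148),.12],.239)
E
```

```text
pos [ 0.2147 -0.5864  0.2522] rpy [-3.1397e+00 -2.0000e-04  3.5080e-01] F [0.12 0.1  0.5 ] M [ 0.045 -0.027 -0.002] w 0.0853 t 0.1 q [-1.34  0.05  1.61  0.    1.48 -0.12]
tool delta mm [ 371.7 -325.6  132.9] ('az', np.float64(0.112))
```

Request:
step_arm --commands '[1,31,-27,0,0,0,0,1,31,-27,0,0,0,0,1,31,-27,0,0,0,0,1,31,-27,0,0,0,0,1,31,-27,0,0,0,0,1,31,-27,0,0,0,0,1,31,-27,0,0,0,0,1,31,-27,0,0,0,0]'

```text
clock: 0.9
tool_pos: [0.3738, -0.2971, 0.2529]
eef_rot: [-3.141, 0.0, 0.35]
force: [1.1, -0.9, 0.6]
gripper_width: -0.0001
```

Request:
step_arm --commands '[1,31,-27,0,0,0,0,1,31,-27,0,0,0,0,1,31,-27,10,0,0,0,1,31,-27,30,0,0,0,1,0,0,40,0,0,0,1,0,0,30,0,0,0.112,1,0,0,0,0,0,0]'

```text
clock: 1.6
tool_pos: [0.4491, -0.1531, 0.1383]
eef_rot: [-3.134, 0.008, 0.24]
force: [-1.0, 0.3, -1.0]
gripper_width: -0.0
```

```bash
python3 - <<'E'
from h import *
delta([*fx(-.148),.05],.239)
snap('wrist','w1'); 
E
```

```text
pos [ 0.4491 -0.1531  0.1383] rpy [-3.1343  0.0083  0.24  ] F [-1.    0.3  -1.04] M [-0.005 -0.009 -0.005] w -0.0 t 1.6 q [-0.49 -0.21  2.06 -0.    1.3   0.85]
tool delta mm [ 3.5  0.9 88.2] ('az', np.float64(0.001))
```

View pics/w1.png

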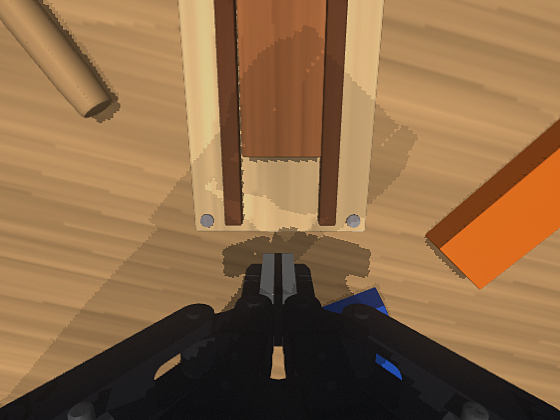

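The wrist view shows the board's near end at (242-320,157), and the closed fingers at (278,285), roughly in line with the channel. Next I check the near end and the fixture line with this closer view.

```bash
python3 - <<'E'
from h import *
im,d,P=load('w1'); z=np.load('fix.npz')
f=lambda w:((w[:,:2]-z['t'])@z['R']*1000).round(1)
print('end',f(onplane(P,[[243,157],[319,157]],.044)))
print('bed corners (exp -175,+-65)',f(onplane(P,[[196,231],[366,230]],.016)))
print('rail ends (exp -165)',f(onplane(P,[[244,224],[319,224]],.028)))
print('bed sides far',f(onplane(P,[[181,5],[383,5]],.016)))
E
```

```text
end [[-109.1   21.9]
 [-109.   -26.1]]
bed corners (exp -175,+-65) [[-171.    62.7]
 [-169.7  -67.3]]
rail ends (exp -165) [[-160.5   24.4]
 [-160.3  -29.8]]
bed sides far [[-17.7  61.3]
 [-17.7 -65.8]]
```

Request:
step_arm --commands '[1,3,3,30,0,0,0,1,0,0,30,0,0,0,1,0,0,18,0,0,0,1,0,0,10,0,0,0,1,0,0,0,0,0,0,1,0,0,0,0,0,0]'

```text
clock: 2.25
tool_pos: [0.4573, -0.1585, 0.0577]
eef_rot: [3.14, -0.002, 0.239]
force: [0.1, -0.7, -1.0]
gripper_width: 0.0003
```

Request:
step_arm --commands '[1,8,0,0,0,0,0,1,8,0,0,0,0,0,1,8,0,0,0,0,0,1,6,0,0,0,0,0,1,6,0,0,0,0,0,1,6,0,0,0,0,0,1,0,0,0,0,0,0]'

```text
clock: 2.95
tool_pos: [0.4977, -0.1475, 0.0559]
eef_rot: [3.141, -0.001, 0.239]
force: [-0.9, -1.0, 0.4]
gripper_width: -0.0003
```

```bash
python3 - <<'E'
from h import *
delta([*fx(-.081),.05],.239)
im,d,P=snap('wrist','w2'); cv2.imwrite('pics/w2c.png',cv2.resize(im[:,140:440],None,fx=1.3,fy=1.3))
E
```

```text
pos [ 0.4977 -0.1475  0.0559] rpy [ 3.1415e+00 -6.0000e-04  2.3930e-01] F [-0.9  -1.04  0.42] M [-0.006 -0.019  0.018] w -0.0003 t 2.95 q [-0.43  0.01  2.01  0.    1.12  0.9 ]
tool delta mm [21.2 -5.8  5.9] ('az', np.float64(0.0))
```

View pics/w2c.png

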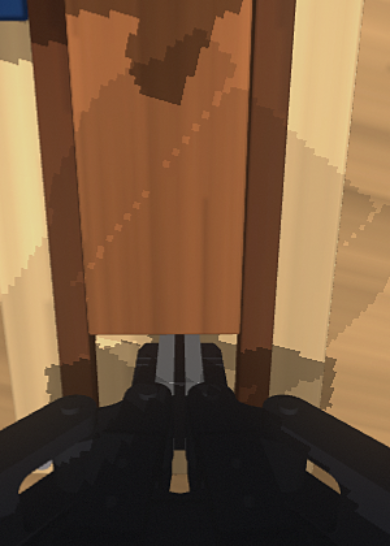

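The view shows the fingertips at (178,340) just at the board's near end (88-240,333), about 4 mm right of its centre. I measure the end.

```bash
python3 - <<'E'
from h import *
im,d,P=load('w2'); z=np.load('fix.npz')
f=lambda w:((w[:,:2]-z['t'])@z['R']*1000).round(1)
print('end',f(onplane(P,[[140+89/1.3,333/1.3],[140+239/1.3,333/1.3]],.044)))
print('tcp',f(np.array([[.4977,-.1475,0]])))
E
```

```text
end [[-88.9  22.9]
 [-88.9 -26.5]]
tcp [[-102.2   -5.8]]
```

Request:
step_arm --commands '[1,-2,-2,2,0,0,0,1,0,-2,2,0,0,0,1,5,0,0,0,0,0,1,5,0,0,0,0,0,1,5,0,0,0,0,0,1,2,0,0,0,0,0,1,1,0,0,0,0,0,1,0,0,0,0,0,0]'

```text
clock: 3.8
tool_pos: [0.5118, -0.1401, 0.052]
eef_rot: [3.141, -0.0, 0.239]
force: [-0.6, 0.9, -0.3]
gripper_width: 0.0001
```

Request:
step_arm --commands '[1,1,0,0,0,0,0,1,1,0,0,0,0,0]'

```text
clock: 4.0
tool_pos: [0.5133, -0.1397, 0.0519]
eef_rot: [3.142, 0.0, 0.239]
force: [-0.8, 0.0, 0.9]
gripper_width: 0.0
```

Request:
step_arm --commands '[1,1,0,0,0,0,0,1,1,0,0,0,0,0]'

```text
clock: 4.2
tool_pos: [0.5153, -0.1391, 0.0518]
eef_rot: [-3.142, 0.0, 0.239]
force: [-0.7, 0.1, 1.6]
gripper_width: 0.0003
```

Request:
step_arm --commands '[1,0.7,0,0,0,0,0,1,0.8,0,0,0,0,0]'

```text
clock: 4.4
tool_pos: [0.5169, -0.1387, 0.0518]
eef_rot: [3.142, 0.0, 0.239]
force: [-1.2, -0.4, 0.7]
gripper_width: 0.0001
```

Request:
step_arm --commands '[1,0.7,0,0,0,0,0,1,0.8,0,0,0,0,0]'

```text
clock: 4.6
tool_pos: [0.5183, -0.1384, 0.0518]
eef_rot: [3.142, 0.0, 0.239]
force: [-1.2, -1.1, 0.6]
gripper_width: -0.0001
```

Request:
step_arm --commands '[1,0.7,0,0,0,0,0,1,0.8,0,0,0,0,0]'

```text
clock: 4.8
tool_pos: [0.5195, -0.1381, 0.0518]
eef_rot: [-3.142, 0.001, 0.239]
force: [-3.8, -1.1, 2.5]
gripper_width: -0.0
```

Request:
step_arm --commands '[1,0.7,0,0,0,0,0,1,0.8,0,0,0,0,0]'

```text
clock: 5.0
tool_pos: [0.5196, -0.1381, 0.0518]
eef_rot: [-3.141, 0.005, 0.239]
force: [-10.7, -2.7, 8.3]
gripper_width: 0.0001
```

Request:
step_arm --commands '[1,0.7,0,0,0,0,0,1,0.8,0,0,0,0,0]'

```text
clock: 5.2
tool_pos: [0.5197, -0.1381, 0.0518]
eef_rot: [-3.141, 0.009, 0.24]
force: [-16.7, -4.3, 12.8]
gripper_width: -0.0004
```

Contact with the stop is plain: the TCP has stopped at about 0.5197 and the force climbs to about 17 N. I back off, lift and go over the knob.

Request:
step_arm --commands '[1,-3,0,0,0,0,0,1,-10,0,0,0,0,0,1,0,0,-40,0,0,0,1,0,0,-45,0,0,0,1,0,0,-45,0,0,0,1,0,0,-45,0,0,0,1,0,0,-45,0,0,0,1,0,0,0,0,0,0]'

```text
clock: 6.0
tool_pos: [0.513, -0.1417, 0.2807]
eef_rot: [3.133, -0.013, 0.239]
force: [0.8, 0.4, -0.3]
gripper_width: -0.0001
```

```bash
python3 - <<'E'
from h import *
delta([*fx(.039,-.002),.27],2.97)
snap('top','t2');snap('wrist','w3')
E
```

```text
pos [ 0.513  -0.1417  0.2807] rpy [ 3.1327 -0.0126  0.239 ] F [ 0.81  0.38 -0.31] M [-0.029 -0.027  0.022] w -0.0001 t 6.0 q [-0.41 -0.2   1.8   0.    1.52  0.92]
tool delta mm [124.7  -1.9  12.2] ('az', np.float64(-2.731))
```

View pics/w3.png

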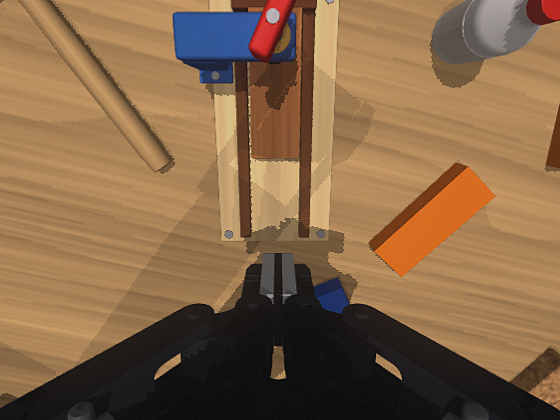

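The wrist view shows the knob's centre screw at (272,16), the board's near end at row 158 and the bed's near edge at row 240.

```bash
python3 - <<'E'
from h import *
im,d,P=load('w3'); z=np.load('fix.npz')
f=lambda w:((w[:,:2]-z['t'])@z['R']*1000).round(1)
print('end',f(onplane(P,[[252,158],[299,158]],.044)),'bed edge',f(onplane(P,[[223,240],[328,240]],.016)))
k=onplane(P,[[272,16]],.175); print('knob',k,f(k))
hsv=cv2.cvtColor(im,cv2.COLOR_BGR2HSV); m=((hsv[...,0]<6)|(hsv[...,0]>174))&(hsv[...,1]>180)&(hsv[...,2]>60); m[:,:230]=0;m[:,310:]=0;m[70:]=0
v,u=np.nonzero(m);X=pts(P,np.c_[u,v],d);print(np.percentile(X[:,2],[5,50,90,98]))
T=X[X[:,2]>np.percentile(X[:,2],90)-.004];print('knob pts',T.mean(0)); w,V=np.linalg.eigh(np.cov(T[:,:2].T));print(np.arctan2(V[1,1],V[0,1]))
delta([*k[0,:2],.27])
E
```

```text
end [[-66.4  21.5]
 [-66.5 -27.4]] bed edge [[-170.    60.6]
 [-170.3  -66.2]]
knob [[ 0.63254858 -0.10974796  0.175     ]] [[37.8 -1.1]]
[0.14973692 0.17101245 0.17226847 0.17281426]
knob pts [ 0.6261946  -0.10886924  0.17175072]
2.900072927992311
pos [ 0.5105 -0.1406  0.2735] rpy [ 3.1395 -0.0034  0.2389] F [ 0.24  0.07 -0.49] M [ 0.027 -0.04   0.016] w 0.0004 t 6.1 q [-0.41 -0.19  1.81  0.    1.52  0.92]
tool delta mm [125.8  -1.1   3.9]
```

Request:
step_arm --commands '[-1,35,-1,0,0,0,0,-1,35,0,0,0,0,0,-1,35,0,0,0,0,0,-1,21,0,0,0,0,0,-1,0,0,0,0,0,-0.144,-1,0,0,0,0,0,-0.144,-1,0,0,0,0,0,-0.144,-1,0,0,0,0,0,-0.144]'

```text
clock: 6.9
tool_pos: [0.6312, -0.1093, 0.2685]
eef_rot: [-3.137, 0.002, 0.821]
force: [-0.1, 0.3, -0.2]
gripper_width: 0.0856
```

Request:
step_arm --commands '[-1,0,0,0,0,0,-0.144,-1,0,0,0,0,0,-0.144,-1,0,0,0,0,0,-0.144,-1,0,0,0,0,0,-0.144,-1,0,0,0,0,0,-0.144,-1,0,0,0,0,0,-0.144,-1,0,0,0,0,0,-0.144,-1,0,0,0,0,0,-0.144]'

```text
clock: 7.7
tool_pos: [0.6311, -0.1093, 0.2686]
eef_rot: [-3.138, -0.003, 1.973]
force: [-0.2, -0.4, -0.2]
gripper_width: 0.0855
```

Request:
step_arm --commands '[-1,0,0,0,0,0,-0.144,-1,0,0,0,0,0,-0.144,-1,0,0,0,0,0,-0.144,-1,0,0,0,0,0,-0.144,-1,0,0,0,0,0,-0.144,-1,0,0,0,0,0,-0.144,-1,0,0,0,0,0,0,-1,0,0,0,0,0,0]'

```text
clock: 8.5
tool_pos: [0.6315, -0.1094, 0.2698]
eef_rot: [3.142, -0.003, 2.828]
force: [-0.2, 0.2, 1.0]
gripper_width: 0.0857
```

```bash
python3 - <<'E'
from h import *
delta([.6325,-.1097,.20],2.95)
snap('wrist','w4')
E
```

```text
pos [ 0.6315 -0.1094  0.2698] rpy [ 3.1415e+00 -2.9000e-03  2.8278e+00] F [-0.22  0.17  0.98] M [-0.072  0.016  0.036] w 0.0857 t 8.5 q [-0.29  0.08  1.55  0.    1.51 -1.54]
tool delta mm [-1.3  0.1 69.8] ('az', np.float64(-0.122))
```

View pics/w4.png

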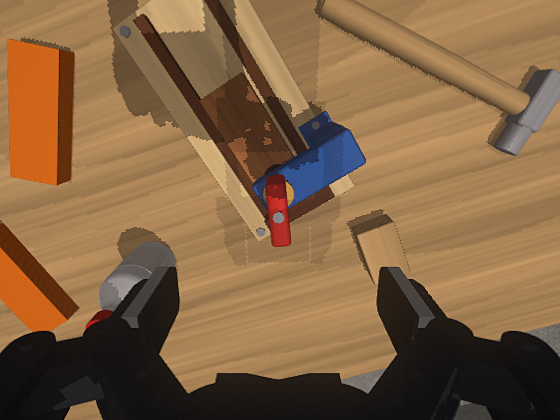

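The open jaws straddle column 278, and the knob's screw is at (278,218) between them. I now take the bar's direction from its top face.

```bash
python3 - <<'E'
from h import *
im,d,P=load('w4')
hsv=cv2.cvtColor(im,cv2.COLOR_BGR2HSV); m=((hsv[...,0]<6)|(hsv[...,0]>174))&(hsv[...,1]>150)&(hsv[...,2]>60); m[:,:250]=0;m[:,310:]=0;m[260:]=0;m[:165]=0
v,u=np.nonzero(m);X=pts(P,np.c_[u,v],d);print(len(X),np.percentile(X[:,2],[5,50,90,98]))
T=X[X[:,2]>np.percentile(X[:,2],90)-.003]
r=cv2.minAreaRect((T[:,:2]*1000).astype(np.float32));print(r,T.mean(0))
w,V=np.linalg.eigh(np.cov(T[:,:2].T));print(np.arctan2(V[1,1],V[0,1]))
print(onplane(P,[[278,218]],.173))
print('tcp-axis',proj(P,[[.6315,-.1094,.173]]))
E
```

```text
1272 [0.15383999 0.17126024 0.17221059 0.172703  ]
((607.2384643554688, -103.88509368896484), (13.742173194885254, 97.97947692871094), 77.42237091064453) [ 0.63171703 -0.10934557  0.1717407 ]
2.9242642318444902
[[ 0.63366913 -0.10990728  0.173     ]]
tcp-axis [[277.72549218 214.89064588]]
```

Request:
step_arm --commands '[-1,-1.2,0,0,0,0,-0.1,-1,0,0,30,0,0,0,-1,0,0,35,0,0,0,-1,0,0,28,0,0,0,-1,0,0,10,0,0,0,-1,0,0,6,0,0,0,-1,0,0,0,0,0,0,-1,0,0,0,0,0,0]'

```text
clock: 9.35
tool_pos: [0.6344, -0.1103, 0.1648]
eef_rot: [-3.141, 0.003, 2.931]
force: [0.4, -0.4, 1.0]
gripper_width: 0.0854
```

```bash
python3 - <<'E'
from h import *
delta([.633,-.1097,.16],2.93)
E
```

```text
pos [ 0.6344 -0.1103  0.1648] rpy [-3.1414e+00  2.9000e-03  2.9305e+00] F [ 0.42 -0.39  1.01] M [ 0.02  -0.053 -0.02 ] w 0.0854 t 9.35 q [-0.29  0.16  1.65 -0.    1.33 -1.65]
tool delta mm [1.5 0.3 4.8] ('az', np.float64(0.001))
```

Request:
step_arm --commands '[-1,1,0,4,0,0,0,-1,0,0,0,0,0,0,0.3,0,0,0,0,0,0,1,0,0,0,0,0,0,1,0,0,0,0,0,0,1,0,0,0,0,0,0,1,0,0,0,0,0,0,1,0,0,0,0,0,0]'

```text
clock: 10.15
tool_pos: [0.6324, -0.1095, 0.159]
eef_rot: [3.141, 0.0, 2.931]
force: [0.2, 1.4, 0.2]
gripper_width: 0.0131
```

```bash
python3 - <<'E'
from h import *
delta([.633,-.1097,.16],2.93)
# pad gap estimate: scene camera
im,d,P=snap('scene','s2'); 
print(proj(P,[[.633,-.110,.05],[.633,-.110,.109]]))
c=im[190:280,200:290]; cv2.imwrite('pics/s2c.png',cv2.resize(c,None,fx=6,fy=6,interpolation=cv2.INTER_CUBIC))
E
```

```text
pos [ 0.6324 -0.1095  0.159 ] rpy [3.141  0.     2.9308] F [0.18 1.43 0.22] M [ 0.179 -0.006 -0.008] w 0.0131 t 10.15 q [-0.29  0.16  1.65  0.    1.32 -1.65]
tool delta mm [-0.6 -0.1 -1. ] ('az', np.float64(0.001))
[[238.85548914 236.94421064]
 [237.5037243  222.4272891 ]]
```

View pics/s2c.png

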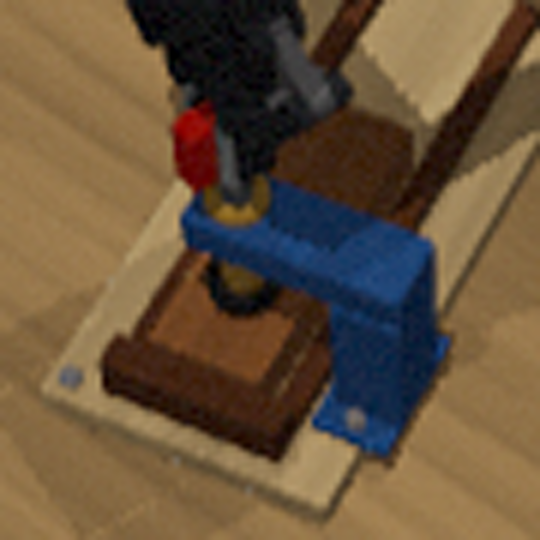

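The scene crop shows the board flush against the stop and the jaws on the red knob. Now I screw in small steps, sinking 4 mm per radian.

Request:
step_arm --commands '[1,0,0,0.2,0,0,0.05,1,0,0,0.2,0,0,0.05,1,0,0,0.2,0,0,0.05,1,0,0,0.2,0,0,0.05,1,0,0,0.2,0,0,0.05,1,0,0,0.2,0,0,0.05,1,0,0,0,0,0,0]'

```text
clock: 10.9
tool_pos: [0.6324, -0.1096, 0.1577]
eef_rot: [3.141, -0.0, 2.631]
force: [0.3, 1.3, 0.7]
gripper_width: 0.0133
```

```bash
python3 - <<'E'
from h import *
delta([.633,-.1097,.16],2.93)
E
```

```text
pos [ 0.6324 -0.1096  0.1577] rpy [ 3.1414e+00 -2.0000e-04  2.6309e+00] F [0.29 1.26 0.67] M [ 0.194  0.068 -0.153] w 0.0133 t 10.9 q [-0.29  0.17  1.66  0.    1.32 -1.35]
tool delta mm [-0.6  0.2 -2.3] ('az', np.float64(-0.299))
```

Request:
step_arm --commands '[1,0,0,0.16,0,0,0.04,1,0,0,0.16,0,0,0.04,1,0,0,0.16,0,0,0.04,1,0,0,0,0,0,0]'

```text
clock: 11.3
tool_pos: [0.6323, -0.1097, 0.1573]
eef_rot: [3.142, -0.0, 2.512]
force: [-0.5, 1.3, 0.9]
gripper_width: 0.013
```

Request:
step_arm --commands '[1,0,0,0.16,0,0,0.04,1,0,0,0.16,0,0,0.04,1,0,0,0.16,0,0,0.04,1,0,0,0,0,0,0]'

```text
clock: 11.7
tool_pos: [0.6323, -0.1098, 0.1567]
eef_rot: [-3.141, -0.0, 2.392]
force: [-0.4, 1.0, 0.8]
gripper_width: 0.0131
```

Request:
step_arm --commands '[1,0,0,0.16,0,0,0.04,1,0,0,0.16,0,0,0.04,1,0,0,0.16,0,0,0.04,1,0,0,0,0,0,0]'

```text
clock: 12.1
tool_pos: [0.6322, -0.1098, 0.1563]
eef_rot: [-3.141, -0.0, 2.272]
force: [-0.9, 0.5, 1.5]
gripper_width: 0.0135
```

Request:
step_arm --commands '[1,0,0,0.16,0,0,0.04,1,0,0,0.16,0,0,0.04,1,0,0,0.16,0,0,0.04,1,0,0,0,0,0,0]'

```text
clock: 12.5
tool_pos: [0.6322, -0.1098, 0.1557]
eef_rot: [-3.141, -0.0, 2.152]
force: [-1.9, 0.5, 1.4]
gripper_width: 0.013
```

Request:
step_arm --commands '[1,0,0,0.16,0,0,0.04,1,0,0,0.16,0,0,0.04,1,0,0,0.16,0,0,0.04,1,0,0,0,0,0,0]'

```text
clock: 12.9
tool_pos: [0.6321, -0.1098, 0.1552]
eef_rot: [-3.141, -0.0, 2.032]
force: [-3.0, 1.1, 2.4]
gripper_width: 0.0132
```

```bash
python3 - <<'E'
from h import *
delta([.633,-.1097,.16],2.93)
E
```

```text
pos [ 0.6321 -0.1098  0.1552] rpy [-3.1410e+00 -3.0000e-04  2.0325e+00] F [-3.03  1.11  2.4 ] M [ 0.119  0.372 -0.043] w 0.0132 t 12.9 q [-0.29  0.17  1.66 -0.    1.32 -0.75]
tool delta mm [-0.3  0.8 -4.8] ('az', np.float64(-0.898))
```

Request:
step_arm --commands '[1,0,0,0.16,0,0,0.04,1,0,0,0.16,0,0,0.04,1,0,0,0,0,0,0,1,0,0,0,0,0,0]'

```text
clock: 13.3
tool_pos: [0.6321, -0.1099, 0.1549]
eef_rot: [-3.141, -0.0, 1.952]
force: [-4.1, 0.3, 2.7]
gripper_width: 0.0134
```

```bash
python3 - <<'E'
from h import *
delta([.633,-.1097,.16],2.93)
E
```

```text
pos [ 0.6321 -0.1099  0.1549] rpy [-3.1409e+00 -3.0000e-04  1.9524e+00] F [-4.12  0.33  2.7 ] M [ 0.094  0.531 -0.047] w 0.0134 t 13.3 q [-0.29  0.17  1.66 -0.    1.32 -0.67]
tool delta mm [-0.2  0.9 -5.1] ('az', np.float64(-0.978))
```

Request:
step_arm --commands '[1,0.2,-0.5,0,0,0,0,1,0,0,0.1,0,0,0.04,1,0,0,0.15,0,0,0.04,1,0,0,0.15,0,0,0.04,1,0,0,0,0,0,0]'

```text
clock: 13.8
tool_pos: [0.632, -0.1099, 0.1545]
eef_rot: [3.141, 0.0, 1.832]
force: [-1.3, 0.4, 2.6]
gripper_width: 0.0133
```

```bash
python3 - <<'E'
from h import *
delta([.633,-.1097,.16],2.93)
E
```

```text
pos [ 0.632  -0.1099  0.1545] rpy [3.1411e+00 3.0000e-04 1.8315e+00] F [-1.28  0.44  2.64] M [ 0.025  0.281 -0.047] w 0.0133 t 13.8 q [-0.29  0.17  1.66 -0.    1.32 -0.55]
tool delta mm [-0.1  1.  -5.5] ('az', np.float64(-1.098))
```

Request:
step_arm --commands '[1,0,0,0.14,0,0,0.04,1,0,0,0.15,0,0,0.04,1,0,0,0.15,0,0,0.04,1,0,0,0,0,0,0]'

```text
clock: 14.2
tool_pos: [0.6319, -0.1098, 0.154]
eef_rot: [3.141, 0.0, 1.712]
force: [-1.8, 0.9, 2.3]
gripper_width: 0.0132
```

Request:
step_arm --commands '[1,0,-0.1,0.14,0,0,0.04,1,0,0,0.15,0,0,0.04,1,0,0,0.15,0,0,0.04,1,0,0,0,0,0,0]'

```text
clock: 14.6
tool_pos: [0.6318, -0.1099, 0.1536]
eef_rot: [3.141, 0.0, 1.592]
force: [-0.8, -0.2, 1.0]
gripper_width: 0.0135
```

Request:
step_arm --commands '[1,0,0,0.16,0,0,0.04,1,0,0,0.16,0,0,0.04,1,0,0,0.16,0,0,0.04,1,0,0,0,0,0,0]'

```text
clock: 15.0
tool_pos: [0.6317, -0.1099, 0.1531]
eef_rot: [3.141, 0.0, 1.472]
force: [-1.6, -0.3, 1.7]
gripper_width: 0.0134
```

Request:
step_arm --commands '[1,0,0,0.16,0,0,0.04,1,0,0,0.16,0,0,0.04,1,0,0,0.16,0,0,0.04,1,0,0,0,0,0,0]'

```text
clock: 15.4
tool_pos: [0.6317, -0.1098, 0.1526]
eef_rot: [-3.142, 0.0, 1.352]
force: [-1.7, -0.3, 0.7]
gripper_width: 0.0131
```

Request:
step_arm --commands '[1,0,0,0.16,0,0,0.04,1,0,0,0.16,0,0,0.04,1,0,0,0.16,0,0,0.04,1,0,0,0,0,0,0]'

```text
clock: 15.8
tool_pos: [0.6316, -0.1098, 0.1521]
eef_rot: [-3.141, 0.0, 1.233]
force: [-1.3, -0.3, 0.4]
gripper_width: 0.0131
```

Request:
step_arm --commands '[1,0,0,0.16,0,0,0.04,1,0,0,0.16,0,0,0.04,1,0,0,0.16,0,0,0.04,1,0,0,0,0,0,0]'

```text
clock: 16.2
tool_pos: [0.6316, -0.1098, 0.1516]
eef_rot: [-3.141, 0.0, 1.113]
force: [-2.0, -0.2, 0.7]
gripper_width: 0.0135
```

Request:
step_arm --commands '[1,0,0,0.16,0,0,0.04,1,0,0,0.16,0,0,0.04,1,0,0,0.16,0,0,0.04,1,0,0,0,0,0,0]'

```text
clock: 16.6
tool_pos: [0.6315, -0.1097, 0.1514]
eef_rot: [-3.141, 0.0, 0.993]
force: [-3.0, 1.9, 4.0]
gripper_width: 0.0134
```

Touch: Fz has jumped by 3.3 N and z has stalled at 0.1514. I relieve the hand's push slightly and average a few readings.

Request:
step_arm --commands '[1,0,0,-0.3,0,0,0,1,0,0,0,0,0,0]'

```text
clock: 16.8
tool_pos: [0.6315, -0.1097, 0.1515]
eef_rot: [-3.141, 0.0, 0.992]
force: [-4.2, 0.0, 3.0]
gripper_width: 0.0133
```

```bash
python3 - <<'E'
from h import *
delta([.633,-.1097,.16],2.93)
for i in range(5):
    optics.snapshot('wrist'); s=sensors.get_state(); print(s['tool_pos'].round(5),s['force'].round(2),s['moment'].round(3))
E
```

```text
pos [ 0.6315 -0.1097  0.1515] rpy [-3.141e+00  1.000e-04  9.920e-01] F [-4.21  0.04  2.99] M [0.132 0.574 0.011] w 0.0133 t 16.8 q [-0.29  0.17  1.66  0.    1.31  0.29]
tool delta mm [ 0.8  1.2 -8.5] ('az', np.float64(-1.938))
[ 0.63152 -0.10974  0.15144] [-3.35  0.71  2.25] [0.126 0.6   0.04 ]
[ 0.63154 -0.10975  0.15146] [-2.58 -0.16  1.68] [0.161 0.629 0.024]
[ 0.63155 -0.10973  0.15144] [-2.45  0.49  2.39] [0.124 0.664 0.033]
[ 0.63154 -0.10975  0.15143] [-3.51  1.01  2.62] [0.174 0.66  0.034]
[ 0.63155 -0.10974  0.15149] [-3.7  -0.28  3.58] [0.147 0.708 0.029]
```

Request:
step_arm --commands '[1,0,0,0,0,0,0.04,1,0,0,0,0,0,0.04,1,0,0,0,0,0,0,1,0,0,0,0,0,0]'

```text
clock: 17.45
tool_pos: [0.6315, -0.1097, 0.1514]
eef_rot: [-3.141, 0.0, 0.911]
force: [-5.4, 0.9, 2.6]
gripper_width: 0.0135
```

```bash
python3 - <<'E'
from h import *
delta([.633,-.1097,.16],2.93)
for i in range(5):
    optics.snapshot('wrist'); s=sensors.get_state(); print(s['tool_pos'].round(5),s['force'].round(2),s['moment'].round(3))
E
```

```text
pos [ 0.6315 -0.1097  0.1514] rpy [-3.1409e+00  1.0000e-04  9.1140e-01] F [-5.43  0.86  2.62] M [ 0.229  0.761 -0.094] w 0.0135 t 17.45 q [-0.29  0.17  1.66  0.    1.31  0.37]
tool delta mm [ 0.9  1.2 -8.6] ('az', np.float64(-2.019))
[ 0.63152 -0.10974  0.15145] [-4.14  0.59  2.45] [ 0.15   0.814 -0.069]
[ 0.63149 -0.10972  0.15143] [-4.61  0.76  3.03] [ 0.198  0.83  -0.034]
[ 0.63153 -0.10974  0.15146] [-5.05  0.83  2.93] [ 0.235  0.845 -0.049]
[ 0.63153 -0.10974  0.15146] [-4.75  0.27  2.02] [ 0.25   0.816 -0.032]
[ 0.63152 -0.10974  0.15145] [-5.31  0.68  2.11] [ 0.282  0.895 -0.082]
```

Confirmed: with no descent, z and Fz stay constant, so the pad is on the board. I estimate touch at yaw ≈1.076, so 15 N should come at yaw ≈0.76. I need about 0.15 rad more, with no descent.

Request:
step_arm --commands '[1,-0.3,-0.4,0,0,0,0,1,0,0,0,0,0,0.05,1,0,0,0,0,0,0.05,1,0,0,0,0,0,0.05,1,0,0,0,0,0,0,1,0,0,0,0,0,0]'

```text
clock: 18.3
tool_pos: [0.6314, -0.1097, 0.1514]
eef_rot: [3.141, -0.001, 0.762]
force: [-3.0, 1.6, 1.2]
gripper_width: 0.0129
```

```bash
python3 - <<'E'
from h import *
delta([.633,-.1097,.16],2.93)
for i in range(4):
    optics.snapshot('wrist'); s=sensors.get_state(); print(s['tool_pos'].round(5),s['force'].round(2),s['moment'].round(3))
E
```

```text
pos [ 0.6314 -0.1097  0.1514] rpy [ 3.1414e+00 -6.0000e-04  7.6160e-01] F [-3.04  1.57  1.21] M [ 0.34   0.494 -0.169] w 0.0129 t 18.3 q [-0.29  0.17  1.66  0.    1.31  0.52]
tool delta mm [ 1.1  1.1 -8.6] ('az', np.float64(-2.168))
[ 0.6314  -0.10967  0.15147] [-2.41  1.51  0.16] [ 0.313  0.414 -0.089]
[ 0.63137 -0.10967  0.15142] [-0.79  1.46  0.89] [ 0.342  0.437 -0.121]
[ 0.63137 -0.10968  0.15143] [-2.61  1.37  0.99] [ 0.316  0.366 -0.093]
[ 0.63138 -0.10968  0.15146] [-1.14  1.83  1.08] [ 0.324  0.371 -0.068]
```

Request:
step_arm --commands '[0.4,0,0,0,0,0,0,-0.2,0,0,0,0,0,0,-1,0,0,0,0,0,0,-1,0,0,0,0,0,0,-1,0,0,0,0,0,0,-1,0,0,0,0,0,0]'

```text
clock: 19.1
tool_pos: [0.6313, -0.1098, 0.1516]
eef_rot: [3.141, -0.0, 0.761]
force: [-0.4, -0.1, -0.2]
gripper_width: 0.0852
```

Request:
step_arm --commands '[-1,0,0,-10,0,0,0,-1,0,0,-25,0,0,0,-1,0,0,-40,0,0,0,-1,0,0,-40,0,0,0,-1,0,0,-20,0,0,0,-1,0,0,0,0,0,0,-1,0,0,0,0,0,0]'

```text
clock: 19.8
tool_pos: [0.6313, -0.1098, 0.287]
eef_rot: [3.141, -0.0, 0.761]
force: [-0.2, -0.3, -0.2]
gripper_width: 0.0856
```

```bash
python3 - <<'E'
from h import *
delta([.633,-.1097,.16],.76)
im,d,P=snap('wrist','w9'); 
hsv=cv2.cvtColor(im,cv2.COLOR_BGR2HSV); m=((hsv[...,0]<6)|(hsv[...,0]>174))&(hsv[...,1]>150)&(hsv[...,2]>60); m[:,:240]=0;m[:,320:]=0;m[260:]=0;m[:140]=0
v,u=np.nonzero(m);X=pts(P,np.c_[u,v],d);T=X[X[:,2]>np.percentile(X[:,2],90)-.003]
w,V=np.linalg.eigh(np.cov(T[:,:2].T));print('bar yaw',np.arctan2(V[1,1],V[0,1]),T.mean(0),np.percentile(X[:,2],90))
E
```

```text
pos [ 0.6313 -0.1098  0.287 ] rpy [ 3.1408e+00 -5.0000e-04  7.6090e-01] F [-0.22 -0.27 -0.21] M [-0.001  0.015 -0.024] w 0.0856 t 19.8 q [-0.29  0.07  1.54  0.    1.53  0.52]
tool delta mm [  1.3   1.  127. ] ('az', np.float64(0.001))
bar yaw -2.3820412793491688 [ 0.63489549 -0.10833696  0.16586487] 0.16469950722839563
```

View pics/w9.png

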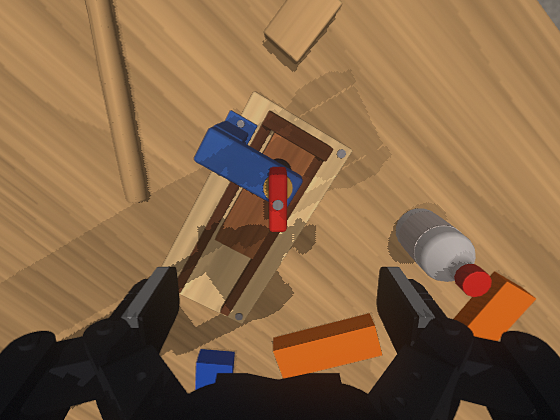

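The view shows the board's end under the arm, flush with the stop at (300,140). The knob (278,205) lies along the jaws at yaw ≈0.76, and glue, hammer and offcut are in place. I hand in.

```bash
python3 -c "
from workcell import hand_in; print(hand_in())"
```

```text
the job is handed in; nothing more can be done
None
```

I pushed the board home, screwed the clamp down to an estimated 15 N and handed the job in at about 20 s of the 61 s. The interface gives no verdict, and the final 15 N is inferred, not measured.

- **Board:** I pushed it with the closed fingers until the tool stopped moving and the push force rose to about 17 N. In the wrist picture its near end then lay 103.7 mm from the bed's edge, against 105 mm expected, which is within measuring error. A later picture showed it flush with the stop.
- **Clamp:** I turned the knob clockwise and followed it down at about 4 mm per radian. The pad touched after about 1.86 rad, when the upward force jumped and the tool's height stalled. I then turned about 0.31 rad further without going down. That should lift the springy arm about 1.25 mm, giving 15 N with an uncertainty of about 2–3 N.
- **Last checks:** The gripper is fully open and about 13 cm above the knob, with wrist force near zero. The knob stayed at the angle I left it. The glue, hammer and offcut look untouched.
- **Disagreement:** The fixture position from the top camera differed from the wrist camera and from the contact by about 4 mm along the channel. I relied on the wrist view and on touch.

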